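Put the splicing instruments back in order of use

TASK

All four instruments in the film repair tray lie in the wrong lanes. Rearrange them, one to a lane, in their order of use: forceps in the lane next to the splicer, then the probe, then the spatula, and the roller in the lane farthest from the splicer, each lying flat along the middle of its lane. The rubber mat is a free spot for parking a tool on the way; do not shift or tip the film roll or the bottle.

Things in the scene. Friction and masses are not known exactly. Their poses are not given: they have to be found in the camera images.
- forceps: Rigid dark steel forceps on their side: from above a slim pointed oval with a gap inside. x = -68 to +76 mm, 10 mm high, 16 mm wide over the arms, which are parallel for x = -22 to +22 mm (grip there across y). 35 g. Loose, lies flat in a tray lane along its x, tip to +x; origin under the middle of the grip, on the underside; z up.
- probe: Probe: black handle, thin steel needle with a small sideways hook. Handle 11 mm wide and high, x = -65 to +23 mm (grip across y at the origin); needle 4 mm thick, to x = +72, hook to y = +12 mm. 30 g. Loose, lies flat in a tray lane along its x, tip to +x; origin under the middle of the grip, on the underside; z up.
- spatula: Spatula: dark wooden handle, flat steel blade. Handle 11 mm wide and high, x = -65 to +18 mm (grip across y at the origin); blade 16 mm wide, x = +29 to +75 mm. 40 g. Loose, lies flat in a tray lane along its x, tip to +x; origin under the middle of the grip, on the underside; z up.
- roller: Splice roller: dark wooden handle, small black rubber roller set crosswise at the tip (does not turn). Handle 11 mm wide and high, x = -65 to +23 mm (grip across y at the origin); roller 14 mm thick, 20 mm wide, at x = +62 mm. 50 g. Loose, lies flat in a tray lane along its x, tip to +x; origin under the middle of the grip, on the underside; z up.
- tray: Fixed white tray, 190 (x) by 260 mm (y), origin at the centre of its underside. Floor top at z = 4 mm, walls 5 mm thick, rim at 14 mm. Four lanes along x, centred at y = +87, +29, -29, -87 mm, x = 0, all full at the start. Grey comb blocks at both ends (|x| 50 to 70 mm, tops at 11 mm) leave a 40 mm gap per lane; nothing divides the lanes between the combs.
- splicer: Film splicer fixed to the bench: dark steel base 100 (x) by 80 mm (y), pale film bed with pins, steel press arm with black knob; 57 mm high. Origin at the centre of its underside, about 212 mm from the tray's centre, beyond the tray's +y or -y end: the order begins at this end.
- mat: Free spot: empty black rubber mat fixed to the bench, 160 (x) by 70 (y) by 4 mm thick, origin at the centre of its underside, to the robot's left or right. A tool can be parked along its x.
- film_roll: Bystander: small dark film roll with a yellow core lying flat, 70 mm diameter, 35 mm high, loose, beyond the tray's other end from the splicer. Origin at the centre of its underside.
- bottle: Bystander: white squeeze bottle with a yellow pointed cap, 50 mm diameter, 119 mm high, loose, on the robot's other side from the mat. Origin at the centre of its underside.
There are look-alikes about, which are no part of the job. Leave any green or pink look-alike of the forceps alone.

How it is judged:
By the outcome, as a careful person would: the job done as asked, in the order asked, and still so for the second after the job is handed in, with the robot touching nothing.
It also fails if it takes over 136 s, if anything falls off the work surface, if the arm or the gripper's body presses on something with over 40 N, if the wrist force passes 120 N, or if a joint passes its speed limit or range.

ROBOT

A 6-joint arm with a two-finger parallel gripper is mounted at the origin on the work surface. World frame = base frame: x ahead of the robot, y to its left, z up, the work surface at z = 0. Lengths are in m, angles in rad, forces in N, time in s.
With the tool pointing down it reaches from about 0.35 to 0.95 m from the base axis. Payload 17.4 kg.
Tool frame: the origin (TCP) lies at the very end of the fingers, on their centre line; the grasp point (between the pads) lies 19 mm behind it; x points along the fingers, y is the direction in which the jaws open and shut, and the axes are right-handed (so a half turn about x gives the same grasp; the last joint's range is limited). The gripper opens to 93 mm and grips with 3 to 60 N. Pads are 15 mm wide; open, the fingers measure 128 mm over their backs; the gripper's body (75 mm by 188 mm) begins 65 mm behind the grasp point.
Start: joints at [1.196, 0.116, 1.442, -0, 1.584, -0.038], TCP at [0.223, 0.637, 0.219] pointing down, gripper open.
Joint ranges: [-2.83, 2.83], [-0.83, 2.19], [0.07, 2.5], [-1.14, 4.28], [0.01, 3], [-2.97, 2.97]. Speed limits (rad/s): [1.89, 1.89, 2.22, 3.14, 3.14, 3.14].

INTERFACE

Orientations are given as a unit quaternion [w, x, y, z].
In Python, from cell import robot gives the robot as it stands.
- The arm moves only by the tool drive_tool, never from a script. Its arguments are lists of equal length, an entry for each row: "xyz": the shift along the tool's x, y, z in cm, a list of three; "rot": the turn, a rotation vector about the tool's x, y, z in degrees, a list of three. A call has 1 to 10 rows; each row is the pose to reach, as a shift and turn from the pose commanded when the call began, along the tool's axes at that moment; what a row does not reach only later rows make up. A row lasts 1/8 s, in which the tool goes at most 62.5 mm and 10.7 degrees, less where a joint would pass 70% of its speed; a pose out of reach is approached as far as the arm can. A call with a gripper value outside its range is refused whole. "grip" is the finger opening in cm, from 0 to 9.3, set as the call begins (left out, the last holds). The fingers move at their own pace and stop on an object; "newtons" is the grip in N (left out, the last holds). Time passes only in rows, so rows that repeat a pose let the fingers close. It gives the time, the measured TCP pose, the force and the opening at its end, in the units of the state.
- robot.state(): the state, without advancing time (a new reading comes with each control period).
- robot.snapshot(name): name is "scene" or "side" or "wrist"; returns a dict with "frame" (420x560x3 uint8, red, green, blue), "fov_y" (degrees; the focal length in pixels is half the picture's height over the tangent of half this angle, whatever the lens; pixels are square), "cx", "cy" (the principal point, pixels), "distortion" ([k1, k2, p1, p2, k3] as OpenCV has them; the pictures are not rectified), "eye" and "rotation" of the camera in the world. Camera axes: x right, y down, z forward; pixel columns grow to the right and rows downward; lengths in m; the calibration is good to about 2 mm. A picture is of the moment at which its call begins. There is no depth.
- robot.job_done(): hands the job in, once; it reports no verdict.
The state is a dict: "clock": time; "joint_positions": joint angles; "joint_vel": joint speeds; "tau": joint torques, N m; "tcp_pos": TCP position; "tcp_rot": TCP orientation; "ft_force": force on the tool from outside, world axes, zero at the start; "moment": the same for the moment, N m; "opening": finger opening in m.
Only numpy, scipy, OpenCV 4.12 (cv2) and the standard library are available. Lean on these libraries where they do the work, as an engineer would, in place of code of your own. Each camera call takes 0.05 s, during which the arm holds its last target.

## Working session

There is one attempt and no reset: what is moved stays moved. The work goes in short steps, Python scripts to look and compute and a tool call to move; the robot and the scene stay as the last step left them, time stands still between calls to the robot, and variables do not carry over. Pictures are saved under pics/ and viewed, and the job is handed in when it is done.

Besides the shell and the picture viewer there is one more tool, called after "Request:" as name(argument=value, ...) on one line, values as JSON. drive_tool: Moves the arm, as the interface text tells. Its arguments: {"type":"object","properties":{"xyz":{"type":"array","items":{"type":"array","items":{"type":"number"}}},"rot":{"type":"array","items":{"type":"array","items":{"type":"number"}}},"grip":{"type":"number"},"newtons":{"type":"number"}},"required":["xyz","rot"]}

```bash
ls; mkdir -p pics; cat > h.py <<'E'
import numpy as np, cv2
from cell import robot
def K(s):
    h=s['frame'].shape[0]; f=h/2/np.tan(np.radians(s['fov_y'])/2)
    return np.array([[f,0,s['cx']],[0,f,s['cy']],[0,0,1.]])
def ray(s,px,z):
    px=np.array(px,float).reshape(-1,1,2)
    u=cv2.undistortPoints(px,K(s),np.array(s['distortion'],float)).reshape(-1,2)
    d=np.c_[u,np.ones(len(u))]@np.array(s['rotation']).T
    e=np.array(s['eye']); return e+d*((z-e[2])/d[:,2])[:,None]
def proj(s,P):
    R=np.array(s['rotation']); t=-R.T@np.array(s['eye'])
    return cv2.projectPoints(np.array(P,float).reshape(-1,1,3),cv2.Rodrigues(R.T)[0],t,K(s),np.array(s['distortion'],float))[0].reshape(-1,2)
def snap(n,name):
    s=robot.snapshot(n); cv2.imwrite(f'pics/{name}.png',s['frame'][:,:,::-1])
    import pickle; pickle.dump(s,open(f'pics/{name}.pkl','wb')); return s
def load(name):
    import pickle; return pickle.load(open(f'pics/{name}.pkl','rb'))
E
python3 - <<'E'
from h import *
for n in('scene','side','wrist'):
    s=snap(n,n+'0'); print(n,s['fov_y'],np.round(s['eye'],3),np.round(s['rotation'],2).tolist(),s['distortion'])
print(robot.state())
E
```

```text
pics
scene 48.154929325852194 [1.385 0.229 1.15 ] [-0.19, 0.58, 0.75, -0.25] [-0.15336141  0.          0.          0.          0.        ]
side 53.88681781053932 [ 0.165 -0.653  0.565] [-0.45, 0.85, -0.25, 0.13] [0.0298858 0.        0.        0.        0.       ]
wrist 59.40427103472015 [0.155 0.66  0.384] [0.11, 0.81, 0.57, 0.08] [-0.04863355  0.          0.          0.          0.        ]
{'clock': 0.15, 'joint_positions': array([ 1.19619470e+00,  1.16365547e-01,  1.44206416e+00, -3.90962819e-06,
        1.58401295e+00, -3.78328449e-02]), 'joint_vel': array([ 0.00167906, -0.0015549 , -0.00188693, -0.00077581,  0.00064227,
       -0.00015783]), 'tau': array([ 1.08876491e-03, -7.21760774e+01, -6.22951770e+01,  7.79336994e-02,
        2.25257833e-02, -1.23837231e-04]), 'tcp_pos': array([0.22302439, 0.63693929, 0.21811128]), 'tcp_rot': array([ 0.69704579,  0.11820946,  0.69716615, -0.11879833]), 'ft_force': array([ 0.2041859 , -0.08131978, -1.18755194]), 'moment': array([-0.01397696,  0.01208144,  0.02383601]), 'opening': 0.0932767547687805}
```

```bash
python3 - <<'E'
t=open('h.py').read()
t=t.replace("def ray","from scipy.spatial.transform import Rotation as Ro\ndef RR(q): q=np.array(q); return Ro.from_quat([q[1],q[2],q[3],q[0]]).as_matrix()\ndef ray").replace("np.array(s['rotation'])","RR(s['rotation'])")
open('h.py','w').write(t)
E
python3 -c "
from h import *
for n in('scene0','side0','wrist0'): print(RR(load(n)['rotation']).round(2).tolist())"
```

```text
[[-0.24, 0.78, -0.58], [0.97, 0.19, -0.15], [-0.01, -0.6, -0.8]]
[[0.85, -0.3, 0.44], [-0.53, -0.47, 0.7], [-0.01, -0.83, -0.56]]
[[0.33, 0.91, 0.25], [0.94, -0.32, -0.09], [-0.0, 0.26, -0.97]]
```

View pics/scene0.png

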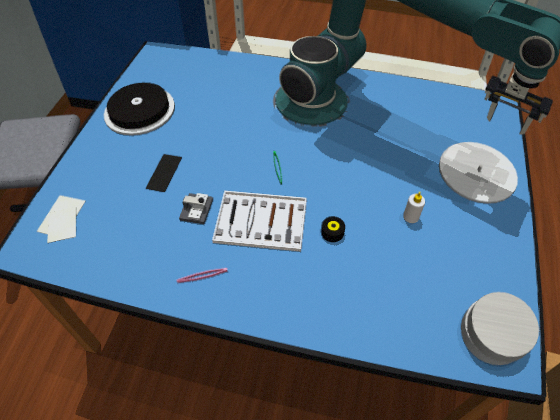

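View pics/side0.png

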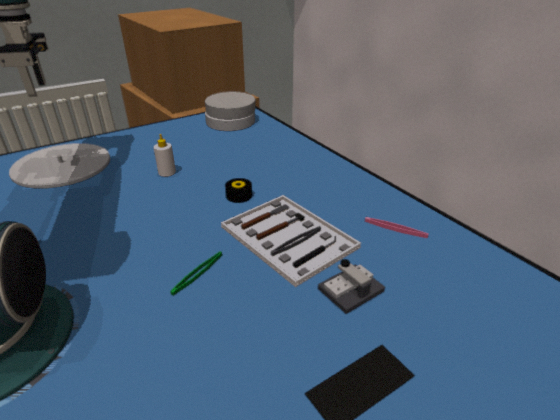

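View pics/wrist0.png

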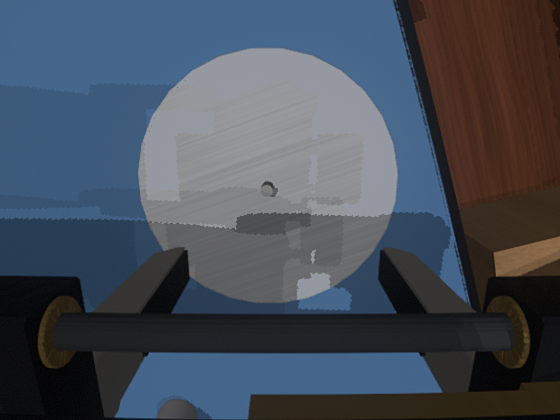

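```bash
python3 - <<'E'
from h import *
a=load('scene0')['frame'][150:270,150:350,::-1]; b=load('side0')['frame'][170:310,200:400,::-1]
cv2.imwrite('pics/c1.png',cv2.resize(a,None,fx=4,fy=4,interpolation=3)); cv2.imwrite('pics/c2.png',cv2.resize(b,None,fx=4,fy=4,interpolation=3))
s=load('scene0')
print('tray corners',ray(s,[(220,192),(307,196),(304,249),(214,245)],.014).round(3).tolist())
print('mat',ray(s,[(160,155),(182,157),(169,191),(147,188)],.004).round(3).tolist())
print('bottle,roll,spl',ray(s,[(413,219),(333,229),(196,210)],.02).round(3).tolist())
E
```

```text
tray corners [[0.52, -0.187, 0.014], [0.471, 0.082, 0.014], [0.664, 0.115, 0.014], [0.713, -0.141, 0.014]]
mat [[0.404, -0.444, 0.004], [0.395, -0.366, 0.004], [0.546, -0.352, 0.004], [0.551, -0.427, 0.004]]
bottle,roll,spl [[0.487, 0.413, 0.02], [0.58, 0.183, 0.02], [0.609, -0.233, 0.02]]
```

View pics/c1.png

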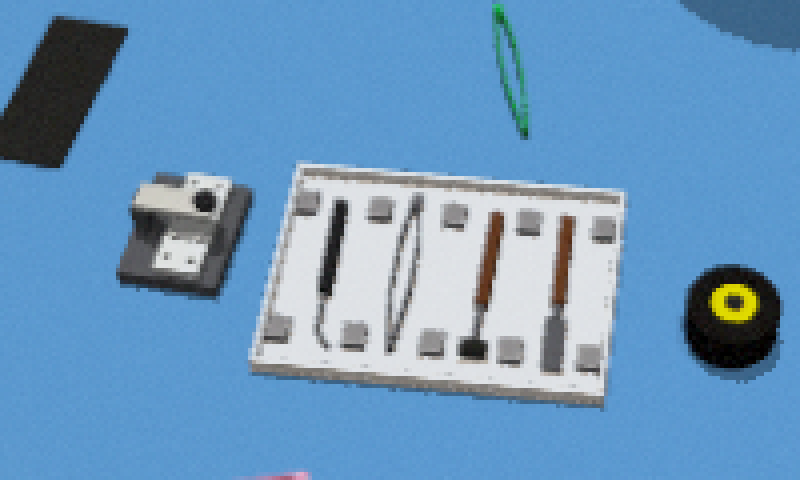

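View pics/c2.png

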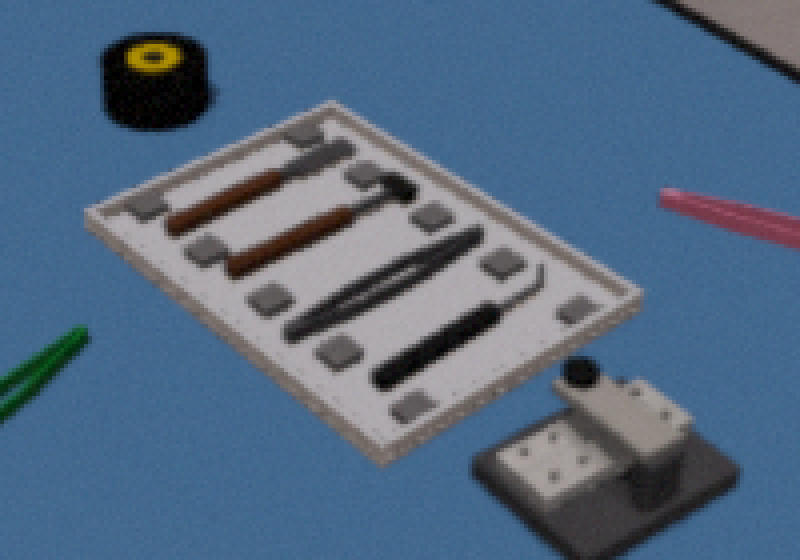

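```bash
cat >> h.py <<'E'
def tgt(p,yaw,sgn=1):
    """delta in tool axes (cm, deg) to TCP p with tool y = sgn*(tray y at yaw)"""
    s=robot.state(); R=RR(s['tcp_rot'])
    x=np.array([0,0,-1.]); y=sgn*np.array([-np.sin(yaw),np.cos(yaw),0]); Rt=np.c_[x,y,np.cross(x,y)]
    d=R.T@(np.array(p)-s['tcp_pos'])*100
    return d.round(2), np.degrees(Ro.from_matrix(R.T@Rt).as_rotvec()).round(1)
E
python3 - <<'E'
from h import *
s=robot.state(); R=RR(s['tcp_rot']); print(R.round(2)); w=load('wrist0')
print('cam in tool',R.T@(np.array(w['eye'])-s['tcp_pos'])); print((R.T@RR(w['rotation'])).round(2))
for sg in(1,-1): print(tgt([.59,-.033,.22],.19,sg))
E
```

```text
[[-0.    0.33  0.94]
 [-0.    0.94 -0.33]
 [-1.   -0.   -0.  ]]
cam in tool [-0.16581529 -0.00081209 -0.0713251 ]
[[ 0.   -0.26  0.97]
 [ 1.   -0.   -0.  ]
 [ 0.    0.97  0.26]]
(array([ -0.15, -51.1 ,  56.77]), array([-30.2,  -0. ,   0. ]))
(array([ -0.15, -51.1 ,  56.77]), array([1.498e+02, 1.000e-01, 0.000e+00]))
```

Request:
drive_tool(xyz=[[0,-51,56.8],[0,-51,56.8],[0,-51,56.8],[0,-51,56.8],[0,-51,56.8],[0,-51,56.8],[0,-51,56.8],[0,-51,56.8],[0,-51,56.8],[0,-51,56.8]], rot=[[-30.2,0,0],[-30.2,0,0],[-30.2,0,0],[-30.2,0,0],[-30.2,0,0],[-30.2,0,0],[-30.2,0,0],[-30.2,0,0],[-30.2,0,0],[-30.2,0,0]], grip=4.5, newtons=15)

```text
clock: 1.4
tcp_pos: [0.5246, 0.0873, 0.2187]
tcp_rot: [0.704, -0.067, 0.704, 0.067]
ft_force: [1.2, 0.6, -0.2]
opening: 0.045
```

```bash
python3 -c "
from h import *
print(tgt([.57,-.033,.22],.19))"
```

```text
(array([ -0.13, -12.67,   2.19]), array([ 0.,  0., -0.]))
```

Request:
drive_tool(xyz=[[0,-12.7,2.2],[0,-12.7,2.2],[0,-12.7,2.2],[0,-12.7,2.2]], rot=[[0,0,0],[0,0,0],[0,0,0],[0,0,0]])

```text
clock: 1.9
tcp_pos: [0.5695, -0.0312, 0.2184]
tcp_rot: [0.704, -0.067, 0.704, 0.067]
ft_force: [-0.1, 0.9, -0.4]
opening: 0.0452
```

```bash
python3 -c "
from h import *
s=snap('wrist','w1'); print(robot.state()['tcp_pos'])"
```

```text
[ 0.56937289 -0.03053046  0.2185473 ]
```

View pics/w1.png

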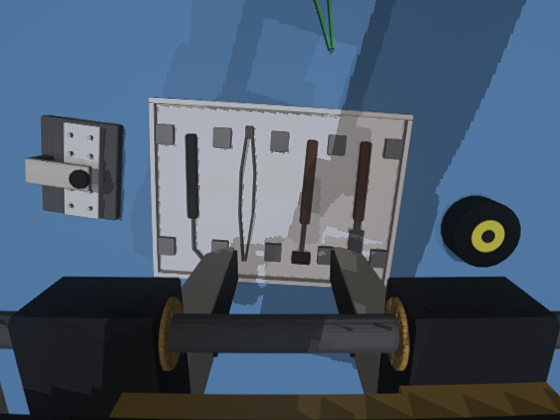

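```bash
cat >> h.py <<'E'
def tray_fit(s,tl,tr,bl,z=.014):
    P=ray(s,[tl,tr,bl],z)[:,:2]; L=np.array([[-95,-130],[-95,130],[95,-130]])/1000
    a=P-P.mean(0); b=L-L.mean(0)
    th=np.arctan2((b[:,0]*a[:,1]-b[:,1]*a[:,0]).sum(),(a*b).sum())
    R=np.array([[np.cos(th),-np.sin(th)],[np.sin(th),np.cos(th)]]); c=P.mean(0)-R@L.mean(0)
    return c,th,(P-(L@R.T+c))*1000
def totray(c,th,p):
    R=np.array([[np.cos(th),-np.sin(th)],[np.sin(th),np.cos(th)]]); return (np.asarray(p)[...,:2]-c)@R
def fromtray(c,th,q):
    R=np.array([[np.cos(th),-np.sin(th)],[np.sin(th),np.cos(th)]]); return np.asarray(q)@R.T+c
E
python3 - <<'E'
from h import *
s=load('w1'); f=s['frame']
cv2.imwrite('pics/w1b.png',cv2.resize(f[80:300,135:425,::-1],None,fx=2.7,fy=2.7,interpolation=3))
c,th,r=tray_fit(s,(150,98.5),(412,117),(157,283)); print(c,th,r.round(1).tolist())
hsv=cv2.cvtColor(f,cv2.COLOR_RGB2HSV)
v=hsv[:,:,2]; m=((v<75)).astype(np.uint8)
m[:105]=0;m[250:]=0;m[:,:160]=0;m[:,390:]=0
n,lab,st,ce=cv2.connectedComponentsWithStats(m)
for i in range(1,n):
    if st[i,4]>60: print(st[i],ce[i].round())
E
```

```text
[ 0.59133782 -0.03470203] 0.13697893017757654 [[-3.7, 0.6], [0.9, -1.9], [2.8, 1.3]]
[246 127  10  87 158] [253. 166.]
[ 186  134   13  116 1001] [192. 180.]
[332 135  14  21 224] [339. 145.]
[239 137  11 113 224] [241. 194.]
[ 299  140   19  110 1008] [307. 188.]
[ 348  142   24  108 1187] [360. 195.]
[265 243  16   7  80] [272. 246.]
```

View pics/w1b.png

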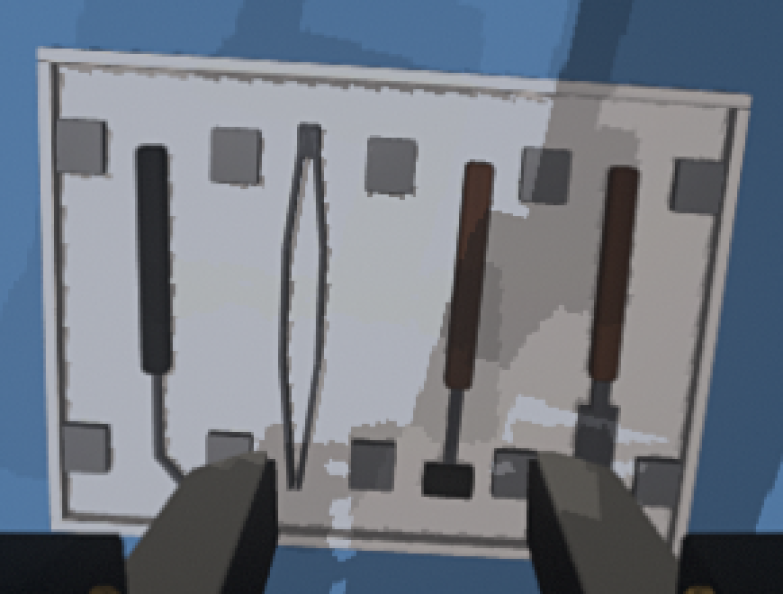

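```bash
cat >> h.py <<'E'
def tray4(s,px,z=.014):
    P=ray(s,px,z)[:,:2]; L=np.array([[-95,-130],[-95,130],[95,130],[95,-130]])/1000
    a=P-P.mean(0); b=L
    th=np.arctan2((b[:,0]*a[:,1]-b[:,1]*a[:,0]).sum(),(a*b).sum())
    c=P.mean(0); return c,th,(P-fromtray(c,th,L))*1000
E
python3 - <<'E'
from h import *
s=load('w1')
c,th,r=tray4(s,[(148.7,98.5),(413.5,115.9),(385.7,285.6),(153.5,276.3)]); print(c,th,r.round(1).tolist())
off=lambda p:(np.array(p)/2.7+[135,80])
# comb blocks
bl=[(83,147),(237,156),(391,167),(546,177),(697,186),(87,448),(372,465)]
print('combs',(totray(c,th,ray(s,off(bl),.011))*1000).round(1).tolist())
for n,a,b in [('probe',(151,145),(157,374)),('forceps',(309,124),(294,488)),('roller',(480,162),(457,388)),('spatula',(624,167),(603,380))]:
    P=ray(s,off([a,b]),.011)[:,:2]; q=totray(c,th,P)*1000; d=P[1]-P[0]
    print(n,q.round(1).tolist(),'yaw',np.arctan2(d[1],d[0]).round(3),np.linalg.norm(d).round(4))
E
```

```text
[ 0.58760503 -0.03747756] 0.1292615591658637 [[1.3, 1.6], [2.4, 1.2], [-3.8, -3.1], [0.1, 0.3]]
combs [[-59.5, -113.4], [-59.4, -56.0], [-58.7, 1.2], [-58.5, 59.0], [-58.8, 115.9], [59.5, -114.4], [59.7, 0.3]]
probe [[-61.6, -88.0], [26.7, -86.0]] yaw 0.152 0.0884
forceps [[-72.5, -29.8], [71.6, -30.7]] yaw 0.123 0.1441
roller [[-62.5, 34.0], [25.4, 32.0]] yaw 0.106 0.0879
spatula [[-64.1, 87.6], [18.7, 89.0]] yaw 0.146 0.0827
```

```bash
python3 - <<'E'
from h import *
s=load('w1')
off=lambda p:(np.array(p)/2.7+[135,80])
bl=[(83,147),(237,156),(391,167),(546,177),(697,186),(87,448),(372,465)]
L=np.array([[-60,-116],[-60,-58],[-60,0],[-60,58],[-60,116],[60,-116],[60,0]])/1000
P=ray(s,off(bl),.011)[:,:2]; a=P-P.mean(0); b=L-L.mean(0)
th=np.arctan2((b[:,0]*a[:,1]-b[:,1]*a[:,0]).sum(),(a*b).sum())
c=P.mean(0)-fromtray(0,th,L.mean(0)); print(c,th,((P-fromtray(c,th,L))*1000).round(1).tolist())
for n,a,b,(xa,xb) in [('probe',(151,145),(157,374),(-65,23)),('forceps',(309,124),(294,488),(-68,76)),('roller',(480,162),(457,388),(-65,23)),('spatula',(624,167),(603,380),(-65,18))]:
    P=ray(s,off([a,b]),.011)[:,:2]; t=-xa/(xb-xa); o=P[0]*(1-t)+P[1]*t; print(n,o.round(4),(totray(c,th,o)*1000).round(1))
print('lanes',[fromtray(c,th,[0,y]).round(4).tolist() for y in(-.087,-.029,.029,.087)])
E
cat >> h.py <<'E'
C=np.array([0.588,-0.0366]);TH=.129
E

```

```text
[ 0.58813393 -0.03631292] 0.12429466961981811 [[0.2, 1.3], [0.1, 0.6], [0.6, -0.1], [0.5, -0.3], [0.1, -1.5], [-0.7, 0.7], [-0.9, -0.6]]
probe [ 0.6023 -0.1228] [  3.4 -87.6]
forceps [ 0.587 -0.068] [ -5.  -31.3]
roller [ 0.5858 -0.0049] [ 1.6 31.4]
spatula [0.5769 0.0506] [-0.4 87.6]
lanes [[0.5989, -0.1226], [0.5917, -0.0651], [0.5845, -0.0075], [0.5773, 0.05]]
```

```bash
echo "C=np.array([0.5881,-0.0363]);TH=.126
def lane(y,x=0): return fromtray(C,TH,[x,y]).round(4).tolist()" >> h.py; python3 -c "
from h import *
print(tgt([.6023,-.1228,.05],TH))"
```

```text
(array([16.85, -9.69,  1.49]), array([ 3.7, -0. , -0. ]))
```

Request:
drive_tool(xyz=[[3,-9.7,1.5],[10,-9.7,1.5],[16.8,-9.7,1.5],[16.8,-9.7,1.5],[16.8,-9.7,1.5]], rot=[[3.7,0,0],[3.7,0,0],[3.7,0,0],[3.7,0,0],[3.7,0,0]], grip=3.0)

```text
clock: 2.58
tcp_pos: [0.6015, -0.1221, 0.0486]
tcp_rot: [0.704, -0.044, 0.707, 0.045]
ft_force: [-0.1, 0.3, 0.6]
opening: 0.03
```

```bash
python3 -c "
from h import *
print(tgt([.6023,-.1228,.006],TH)); snap('wrist','w2')"
```

```text
(array([ 4.26, -0.09,  0.09]), array([ 0.1, -0.2, -0.1]))
```

View pics/w2.png

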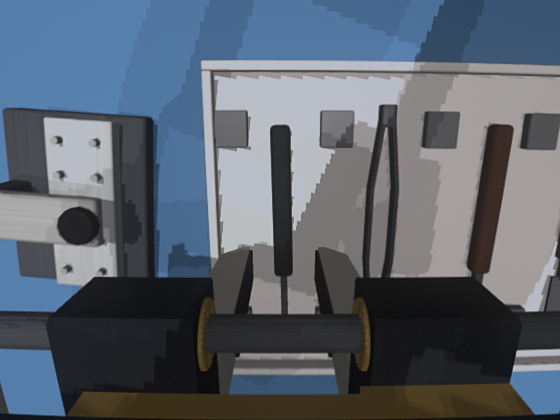

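Request:
drive_tool(xyz=[[2.5,-0.1,0.1],[4.2,-0.1,0.1],[4.2,-0.1,0.1]], rot=[[0,0,0],[0,0,0],[0,0,0]])

```text
clock: 3.0
tcp_pos: [0.6036, -0.124, 0.0086]
tcp_rot: [0.705, -0.045, 0.706, 0.045]
ft_force: [-0.2, -0.0, -0.0]
opening: 0.0298
```

Request:
drive_tool(xyz=[[0,0,0],[0,0,0],[0,0,0],[0,0,0]], rot=[[0,0,0],[0,0,0],[0,0,0],[0,0,0]], grip=0, newtons=15)

```text
clock: 3.5
tcp_pos: [0.6042, -0.1246, 0.0095]
tcp_rot: [0.706, -0.044, 0.705, 0.044]
ft_force: [-0.7, 0.8, 5.9]
opening: 0.0106
```

```bash
python3 -c "
from h import *
print(robot.state()['tcp_pos'],tgt([.474,-.397,.13],.10))"
```

```text
[ 0.60422555 -0.12460514  0.00952258] (array([-12.06, -25.4 , -16.32]), array([1.5, 0.1, 0. ]))
```

Request:
drive_tool(xyz=[[-5,0,0],[-10,-3,-2],[-12,-9,-6],[-12,-15,-10],[-12,-20.5,-13],[-12,-25.4,-16.3],[-12,-25.4,-16.3],[-12,-25.4,-16.3]], rot=[[0,0,0],[0,0,0],[0,0,0],[1.5,0,0],[1.5,0,0],[1.5,0,0],[1.5,0,0],[1.5,0,0]])

```text
clock: 4.5
tcp_pos: [0.4736, -0.3975, 0.1285]
tcp_rot: [0.706, -0.034, 0.706, 0.035]
ft_force: [-0.3, 0.5, 0.1]
opening: 0.0105
```

```bash
python3 -c "
from h import *
for i in range(3): 
  snap('wrist','w3'); print(robot.state()['tcp_pos'],tgt([.474,-.397,.012],.10))"
```

```text
[ 0.47413214 -0.39656836  0.12857684] (array([11.66, -0.05, -0.02]), array([-0.1,  0. , -0. ]))
[ 0.47447245 -0.39604998  0.12862323] (array([11.66, -0.09, -0.06]), array([ 0.,  0., -0.]))
[ 0.4746743  -0.39578053  0.12865453] (array([11.67, -0.12, -0.08]), array([ 0.,  0., -0.]))
```

View pics/w3.png

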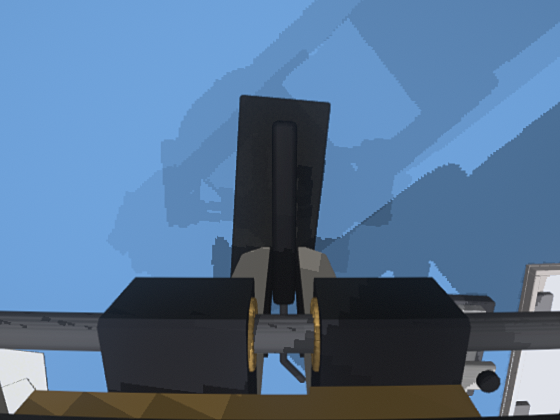

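Request:
drive_tool(xyz=[[6,0,0],[10.5,0,0],[11.8,0,0],[11.8,0,0],[11.8,0,0]], rot=[[0,0,0],[0,0,0],[0,0,0],[0,0,0],[0,0,0]])

```text
clock: 5.28
tcp_pos: [0.4749, -0.3971, 0.0123]
tcp_rot: [0.707, -0.036, 0.706, 0.035]
ft_force: [1.4, -0.1, 0.4]
opening: 0.0109
```

Request:
drive_tool(xyz=[[0,0,0],[0,0,0],[-3,0,0],[-11,0,0],[-11,0,0]], rot=[[0,0,0],[0,0,0],[0,0,0],[0,0,0],[0,0,0]], grip=3.0)

```text
clock: 5.9
tcp_pos: [0.475, -0.398, 0.1254]
tcp_rot: [0.708, -0.037, 0.705, 0.034]
ft_force: [0.8, 0.3, 1.0]
opening: 0.03
```

```bash
python3 -c "
from h import *
snap('wrist','w4'); print(robot.state()['tcp_pos'],tgt([.587,-.068,.05],TH))"
```

```text
[ 0.4750447  -0.39800397  0.12578431] (array([ 7.49, 31.76, 14.39]), array([-1.5,  0.2,  0.3]))
```

View pics/w4.png

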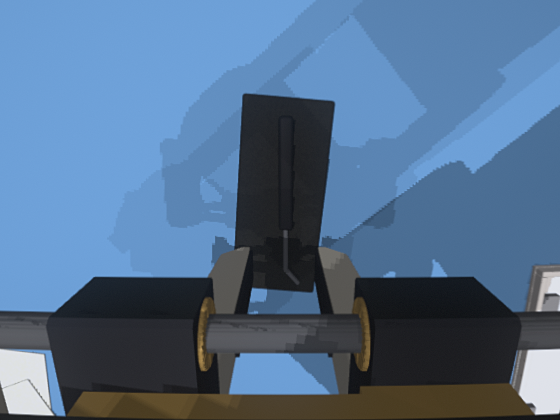

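Request:
drive_tool(xyz=[[0,6,2.7],[0,12,5.4],[0,18,8.2],[0,24,11],[0,30,13.6],[3,31.7,14.4],[7.5,31.7,14.4],[7.5,31.7,14.4],[7.5,31.7,14.4]], rot=[[0,0,0],[-1,0.2,0.3],[-1.5,0.2,0.3],[-1.5,0.2,0.3],[-1.5,0.2,0.3],[-1.5,0.2,0.3],[-1.5,0.2,0.3],[-1.5,0.2,0.3],[-1.5,0.2,0.3]], grip=3.3)

```text
clock: 7.08
tcp_pos: [0.586, -0.0677, 0.0467]
tcp_rot: [0.705, -0.042, 0.707, 0.046]
ft_force: [0.1, -0.5, 0.5]
opening: 0.033
```

```bash
python3 -c "
from h import *
snap('wrist','w5'); print(robot.state()['tcp_pos'],tgt([.587,-.068,.009],TH))"
```

```text
[ 0.58638714 -0.06782643  0.0473455 ] (array([ 3.83, -0.04,  0.07]), array([-0.1, -0.1, -0.3]))
```

View pics/w5.png

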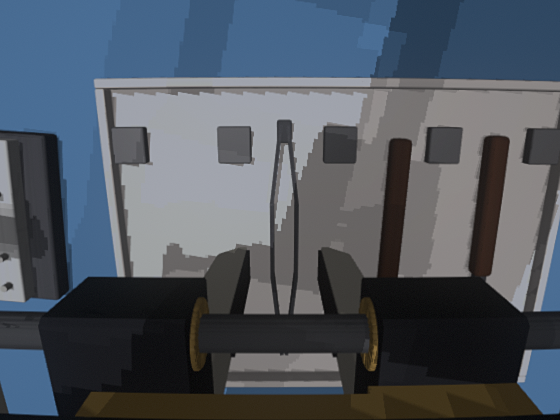

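Steel forceps (285,220) sit centred between the fingers, clear of the comb blocks. Descend and grip.

Request:
drive_tool(xyz=[[2.5,0,0],[3.8,0,0.1],[3.8,0,0.1],[3.8,0,0.1]], rot=[[0,0,0],[0,0,-0.3],[0,0,-0.3],[0,0,-0.3]])

```text
clock: 7.62
tcp_pos: [0.5871, -0.0671, 0.0087]
tcp_rot: [0.705, -0.045, 0.707, 0.044]
ft_force: [0.3, -0.4, 0.3]
opening: 0.0334
```

Request:
drive_tool(xyz=[[0,0,0],[0,0,0],[0,0,0],[0,0,0]], rot=[[0,0,0],[0,0,0],[0,0,0],[0,0,0]], grip=0, newtons=15)

```text
clock: 8.12
tcp_pos: [0.5868, -0.0669, 0.0081]
tcp_rot: [0.705, -0.045, 0.707, 0.044]
ft_force: [-1.4, 0.5, 5.8]
opening: 0.0161
```

```bash
python3 -c "
from h import *
s=robot.state();print(s['tcp_pos'],s['ft_force'],tgt(lane(-.087)+[.05],TH))"
```

```text
[ 0.58679399 -0.06691773  0.00807016] [-1.36637419  0.53529379  5.82778239] (array([-4.19, -5.68,  0.5 ]), array([-0. , -0.2,  0. ]))
```

Request:
drive_tool(xyz=[[-2.5,0,0],[-4.2,-2,0.3],[-4.2,-5.7,0.5],[-4.2,-5.7,0.5],[-4.2,-5.7,0.5],[-4.2,-5.7,0.5]], rot=[[0,0,0],[0,-0.2,0],[0,-0.2,0],[0,-0.2,0],[0,-0.2,0],[0,-0.2,0]])

```text
clock: 8.88
tcp_pos: [0.5987, -0.1225, 0.0495]
tcp_rot: [0.706, -0.044, 0.706, 0.045]
ft_force: [-0.5, 0.9, -0.2]
opening: 0.0161
```

```bash
python3 -c "
from h import *
snap('wrist','w6');s=robot.state();print(s['tcp_pos'],s['ft_force'],tgt(lane(-.087)+[.009],TH))"
```

```text
[ 0.59873165 -0.12243076  0.04951277] [ 0.42438141 -0.01377747 -0.75405968] (array([ 4.05, -0.02,  0.03]), array([ 0., -0., -0.]))
```

View pics/w6.png

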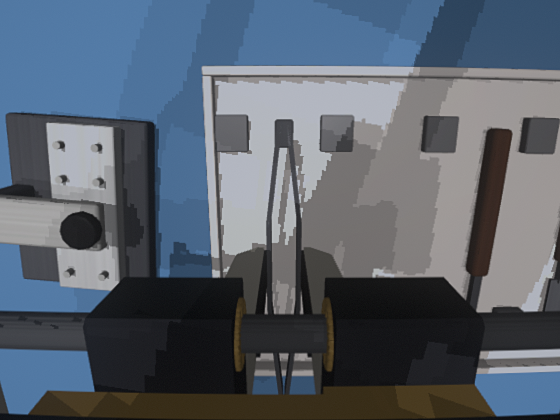

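Request:
drive_tool(xyz=[[2.5,0,0],[4.1,0,0],[4.1,0,0],[4.1,0,0]], rot=[[0,0,0],[0,0,0],[0,0,0],[0,0,0]])

```text
clock: 9.43
tcp_pos: [0.5989, -0.1227, 0.0088]
tcp_rot: [0.706, -0.045, 0.706, 0.045]
ft_force: [0.4, -0.3, 0.4]
opening: 0.0155
```

Request:
drive_tool(xyz=[[0,0,0],[0,0,0],[-4,0,0],[-9,0,0],[-12,0,0],[-12,0,0]], rot=[[0,0,0],[0,0,0],[0,0,0],[0,0,0],[0,0,0],[0,0,0]], grip=3.0)

```text
clock: 10.18
tcp_pos: [0.5999, -0.1231, 0.1316]
tcp_rot: [0.707, -0.045, 0.704, 0.044]
ft_force: [0.6, -0.1, -0.1]
opening: 0.0299
```

```bash
python3 -c "
from h import *
snap('wrist','w7');s=robot.state();print(s['tcp_pos'],s['ft_force'],tgt([.475,-.3975,.05],.1))"
```

```text
[ 0.59914691 -0.12290353  0.12949508] [ 0.50946453 -0.59873799 -0.64802481] (array([  7.94, -25.68, -15.77]), array([1.5, 0.1, 0. ]))
```

View pics/w7.png

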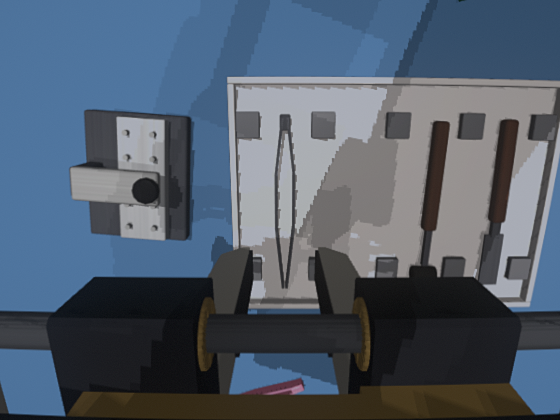

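Request:
drive_tool(xyz=[[0,-5,-3.1],[0,-10,-6.2],[0,-15,-9.3],[0,-20,-12.4],[2,-25.7,-15.8],[7.9,-25.7,-15.8],[7.9,-25.7,-15.8],[7.9,-25.7,-15.8]], rot=[[0,0,0],[1.5,0,0],[1.5,0,0],[1.5,0,0],[1.5,0,0],[1.5,0,0],[1.5,0,0],[1.5,0,0]])

```text
clock: 11.22
tcp_pos: [0.4749, -0.3972, 0.0508]
tcp_rot: [0.706, -0.035, 0.706, 0.035]
ft_force: [0.9, -0.4, 0.8]
opening: 0.03
```

```bash
python3 -c "
from h import *
snap('wrist','w8');s=robot.state();print(s['tcp_pos'],s['ft_force'],tgt([.475,-.397,.0095],.1))"
```

```text
[ 0.47539372 -0.39748776  0.05174747] [ 0.00802319  0.4426054  -0.27193305] (array([ 4.22,  0.06, -0.04]), array([0. , 0.1, 0.1]))
```

View pics/w8.png

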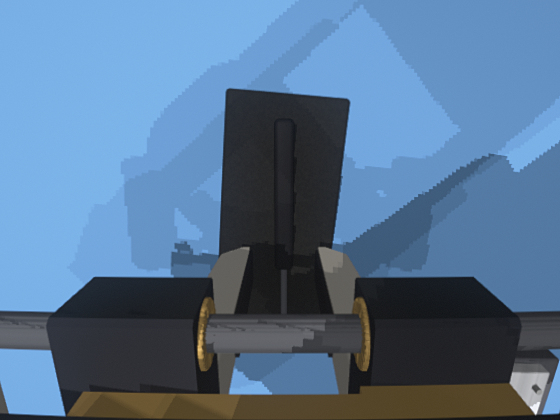

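The probe handle (285,120–265) is centred between the fingers.

Request:
drive_tool(xyz=[[2.5,0,0],[4.2,0,0],[4.2,0,0],[4.2,0,0]], rot=[[0,0,0],[0,0,0],[0,0,0],[0,0,0]])

```text
clock: 11.78
tcp_pos: [0.4749, -0.3978, 0.0088]
tcp_rot: [0.707, -0.036, 0.706, 0.035]
ft_force: [0.3, -0.5, 0.5]
opening: 0.0301
```

Request:
drive_tool(xyz=[[0,0,0],[0,0,0],[0,0,0],[-4,0,0],[-10,0,0],[-10,0,0],[-10,0,0]], rot=[[0,0,0],[0,0,0],[0,0,0],[0,0,0],[0,0,0],[0,0,0],[0,0,0]], grip=0)

```text
clock: 12.65
tcp_pos: [0.4741, -0.3975, 0.1071]
tcp_rot: [0.706, -0.035, 0.706, 0.035]
ft_force: [-1.0, 0.4, -0.5]
opening: 0.0108
```

```bash
python3 -c "
from h import *
s=robot.state();print(s['tcp_pos'],s['ft_force'],tgt(lane(-.029)+[.05],TH))"
```

```text
[ 0.47413613 -0.39748465  0.10714029] [-0.9801384   0.4291959  -0.53542493] (array([ 5.72, 31.91, 15.  ]), array([-1.5, -0. , -0. ]))
```

Request:
drive_tool(xyz=[[0,6,2.8],[0,12,5.6],[0,18,8.4],[0,24,11.2],[0,29,13.6],[2,31.9,15],[5.7,31.9,15],[5.7,31.9,15],[5.7,31.9,15]], rot=[[0,0,0],[-1.5,0,0],[-1.5,0,0],[-1.5,0,0],[-1.5,0,0],[-1.5,0,0],[-1.5,0,0],[-1.5,0,0],[-1.5,0,0]])

```text
clock: 13.78
tcp_pos: [0.5918, -0.0657, 0.0511]
tcp_rot: [0.706, -0.044, 0.706, 0.044]
ft_force: [-0.2, 0.6, 0.1]
opening: 0.0107
```

```bash
python3 -c "
from h import *
snap('wrist','w9');s=robot.state();print(s['tcp_pos'],s['ft_force'],tgt(lane(-.029)+[.0095],TH))"
```

```text
[ 0.59221312 -0.06583968  0.05173657] [ 0.19379213 -0.58073404 -0.43706808] (array([ 4.22,  0.08, -0.05]), array([-0.1,  0.1,  0. ]))
```

View pics/w9.png

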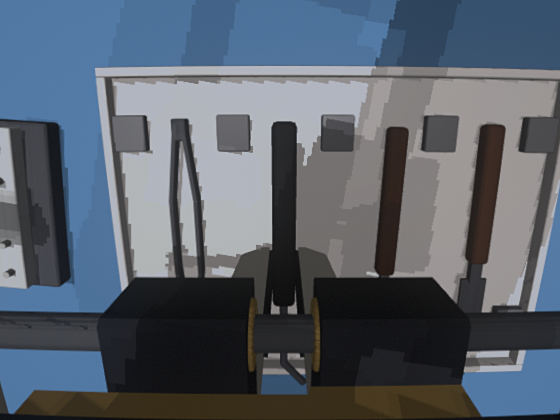

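Request:
drive_tool(xyz=[[2.5,0.1,0],[4.1,0.1,0],[4.2,0.1,0],[4.2,0.1,0]], rot=[[0,0,0],[0,0,0],[0,0,0],[0,0,0]])

```text
clock: 14.32
tcp_pos: [0.592, -0.0645, 0.0093]
tcp_rot: [0.706, -0.044, 0.706, 0.044]
ft_force: [0.1, -0.8, -0.8]
opening: 0.0108
```

Request:
drive_tool(xyz=[[0,0,0],[0,0,0],[-4,0,0],[-7,0,0],[-7,0,0],[-7,0,0]], rot=[[0,0,0],[0,0,0],[0,0,0],[0,0,0],[0,0,0],[0,0,0]], grip=3.0)

```text
clock: 15.08
tcp_pos: [0.5914, -0.0642, 0.0779]
tcp_rot: [0.705, -0.044, 0.706, 0.045]
ft_force: [0.2, 1.5, -0.8]
opening: 0.0303
```

```bash
python3 -c "
from h import *
s=robot.state();print(s['tcp_pos'],s['ft_force'],tgt([.5769,.0506,.05],TH))"
```

```text
[ 0.59140599 -0.06418718  0.0779138 ] [ 0.22215751  1.48532673 -0.80579857] (array([ 2.79, 11.57,  0.  ]), array([-0., -0., -0.]))
```

Now the spatula (lane 4) to the mat.

Request:
drive_tool(xyz=[[0,6,0],[0,11,0],[2.8,11.6,0],[2.8,11.6,0],[2.8,11.6,0]], rot=[[0,0,0],[0,0,0],[0,0,0],[0,0,0],[0,0,0]])

```text
clock: 15.7
tcp_pos: [0.5772, 0.0503, 0.0507]
tcp_rot: [0.706, -0.044, 0.706, 0.044]
ft_force: [-0.2, -0.5, -0.1]
opening: 0.0299
```

```bash
python3 -c "
from h import *
snap('wrist','w10');s=robot.state();print(s['tcp_pos'],s['ft_force'],tgt([.5769,.0506,.009],TH))"
```

```text
[0.57750221 0.05017766 0.05120065] [-0.14224628 -0.64693805  0.78997171] (array([ 4.22,  0.05, -0.06]), array([-0.1,  0. ,  0. ]))
```

View pics/w10.png

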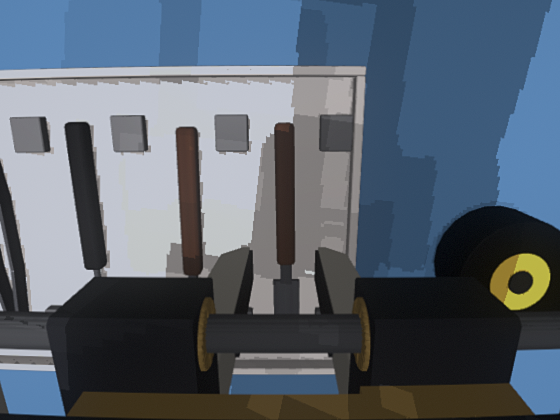

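Request:
drive_tool(xyz=[[2.5,0,0],[4.2,0,0],[4.2,0,0],[4.2,0,0]], rot=[[0,0,0],[0,0,0],[0,0,0],[0,0,0]])

```text
clock: 16.25
tcp_pos: [0.5776, 0.0506, 0.0095]
tcp_rot: [0.706, -0.044, 0.705, 0.044]
ft_force: [0.9, 0.1, 1.1]
opening: 0.03
```

Request:
drive_tool(xyz=[[0,0,0],[0,0,0],[0,0,0],[-4,0,0],[-10,0,0],[-10,0,0],[-10,0,0]], rot=[[0,0,0],[0,0,0],[0,0,0],[0,0,0],[0,0,0],[0,0,0],[0,0,0]], grip=0)

```text
clock: 17.12
tcp_pos: [0.577, 0.0508, 0.1082]
tcp_rot: [0.706, -0.044, 0.706, 0.044]
ft_force: [0.4, -0.1, -0.8]
opening: 0.0106
```

```bash
python3 -c "
from h import *
s=robot.state();print(s['tcp_pos'],s['ft_force'],tgt([.474,-.397,.11],.1))"
```

```text
[0.57700041 0.05080886 0.10818797] [ 0.39572545 -0.07138434 -0.76540837] (array([ -0.18, -43.13, -15.84]), array([ 1.5, -0. , -0. ]))
```

Request:
drive_tool(xyz=[[-0.2,-6,-2.2],[-0.2,-12,-4.4],[-0.2,-18,-6.6],[-0.2,-24,-8.8],[-0.2,-30,-11],[-0.2,-36,-13.2],[-0.2,-41,-15],[-0.2,-43.1,-15.8],[-0.2,-43.1,-15.8],[-0.2,-43.1,-15.8]], rot=[[0,0,0],[1.5,0,0],[1.5,0,0],[1.5,0,0],[1.5,0,0],[1.5,0,0],[1.5,0,0],[1.5,0,0],[1.5,0,0],[1.5,0,0]])

```text
clock: 18.38
tcp_pos: [0.4747, -0.3954, 0.1099]
tcp_rot: [0.706, -0.035, 0.706, 0.036]
ft_force: [0.8, 0.1, -1.3]
opening: 0.0107
```

```bash
python3 -c "
from h import *
snap('wrist','w11');s=robot.state();print(s['tcp_pos'],s['ft_force'],tgt([.474,-.397,.010],.1))"
```

```text
[ 0.47486041 -0.39523517  0.11016667] [-0.82062503  0.28171344  0.16763621] (array([10.02, -0.17, -0.1 ]), array([ 0., -0., -0.]))
```

View pics/w11.png

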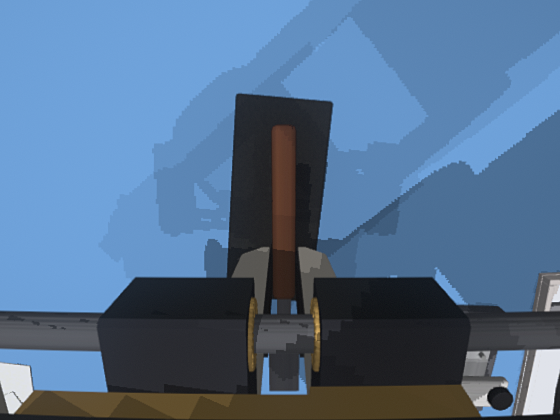

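Request:
drive_tool(xyz=[[6,-0.1,0],[9,-0.1,0],[9.9,-0.1,0],[9.9,-0.1,0],[9.9,-0.1,0]], rot=[[0,0,0],[0,0,0],[0,0,0],[0,0,0],[0,0,0]])

```text
clock: 19.05
tcp_pos: [0.4754, -0.3979, 0.0134]
tcp_rot: [0.707, -0.036, 0.706, 0.035]
ft_force: [-0.4, -0.0, 0.5]
opening: 0.0105
```

Request:
drive_tool(xyz=[[0,0,0],[0,0,0],[-3,0,0],[-9,0,0],[-9,0,0]], rot=[[0,0,0],[0,0,0],[0,0,0],[0,0,0],[0,0,0]], grip=3.0)

```text
clock: 19.68
tcp_pos: [0.4762, -0.3991, 0.1071]
tcp_rot: [0.708, -0.037, 0.704, 0.033]
ft_force: [-0.4, 0.2, 0.1]
opening: 0.03
```

```bash
python3 -c "
from h import *
print(robot.state()['tcp_pos'],tgt([.5858,-.0049,.05],TH))"
```

```text
[ 0.47616161 -0.39910751  0.10714771] (array([ 5.57, 38.17, 14.79]), array([-1.5,  0.3,  0.3]))
```

Request:
drive_tool(xyz=[[0,6,2.3],[0,12,4.6],[0,18,7],[0,24,9.3],[0,30,11.6],[0,36,14],[2.5,38.2,14.8],[5.6,38.2,14.8],[5.6,38.2,14.8],[5.6,38.2,14.8]], rot=[[0,0,0],[-1.5,0.2,0.2],[-1.5,0.2,0.2],[-1.5,0.2,0.2],[-1.5,0.2,0.2],[-1.5,0.2,0.2],[-1.5,0.2,0.2],[-1.5,0.2,0.2],[-1.5,0.2,0.2],[-1.5,0.2,0.2]])

```text
clock: 20.92
tcp_pos: [0.5842, -0.0032, 0.0467]
tcp_rot: [0.705, -0.043, 0.707, 0.045]
ft_force: [-0.4, 0.1, 0.9]
opening: 0.0299
```

```bash
python3 -c "
from h import *
snap('wrist','w12');s=robot.state();print(s['tcp_pos'],s['ft_force'],tgt([.5858,-.0049,.009],TH))"
```

```text
[ 0.58445522 -0.00329513  0.04707168] [-0.31719595 -0.66193592  0.7282329 ] (array([ 3.81, -0.19,  0.12]), array([-0.1, -0.1, -0.2]))
```

View pics/w12.png

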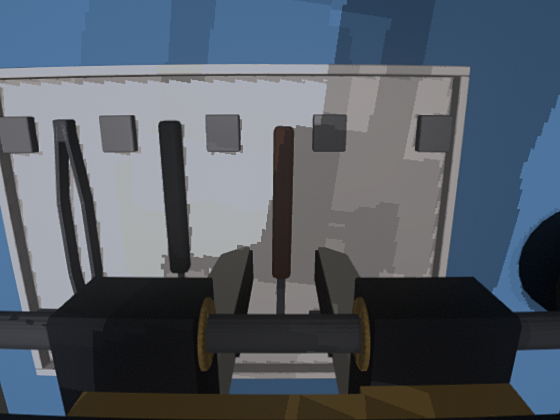

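Request:
drive_tool(xyz=[[2.5,-0.1,0.1],[3.8,-0.1,0.1],[3.8,-0.1,0.1],[3.8,-0.1,0.1]], rot=[[0,0,0],[0,0,-0.2],[0,0,-0.2],[0,0,-0.2]])

```text
clock: 21.48
tcp_pos: [0.5853, -0.0036, 0.0086]
tcp_rot: [0.705, -0.044, 0.707, 0.044]
ft_force: [-0.1, -0.1, 0.0]
opening: 0.0299
```

Request:
drive_tool(xyz=[[0,0,0],[0,0,0],[0,0,0],[-2.5,0,0],[-4.2,0,0],[-4.2,0,0],[-4.2,0,0]], rot=[[0,0,0],[0,0,0],[0,0,0],[0,0,0],[0,0,0],[0,0,0],[0,0,0]], grip=0)

```text
clock: 22.35
tcp_pos: [0.5847, -0.0035, 0.0489]
tcp_rot: [0.704, -0.044, 0.707, 0.044]
ft_force: [0.2, 0.1, -1.2]
opening: 0.0105
```

```bash
python3 -c "
from h import *
s=robot.state();print(s['tcp_pos'],s['ft_force'],tgt(lane(.087)+[.05],TH))"
```

```text
[ 0.58471028 -0.0035111   0.04891845] [ 0.24337011  0.14944048 -1.18268977] (array([-0.11,  5.4 , -0.07]), array([-0. , -0.2, -0. ]))
```

Request:
drive_tool(xyz=[[0,3,0],[0,5.4,0],[0,5.4,0],[0,5.4,0],[0,5.4,0]], rot=[[0,-0.2,0],[0,-0.2,0],[0,-0.2,0],[0,-0.2,0],[0,-0.2,0]])

```text
clock: 22.98
tcp_pos: [0.5782, 0.0494, 0.0494]
tcp_rot: [0.706, -0.044, 0.706, 0.044]
ft_force: [0.2, -0.1, -0.8]
opening: 0.0113
```

```bash
python3 -c "
from h import *
snap('wrist','w13');s=robot.state();print(s['tcp_pos'],s['ft_force'],tgt(lane(.087)+[.009],TH))"
```

```text
[0.57826057 0.04942537 0.04943884] [-0.24965865 -0.63604685 -0.53851817] (array([ 4.04,  0.07, -0.1 ]), array([-0.1, -0. , -0. ]))
```

View pics/w13.png

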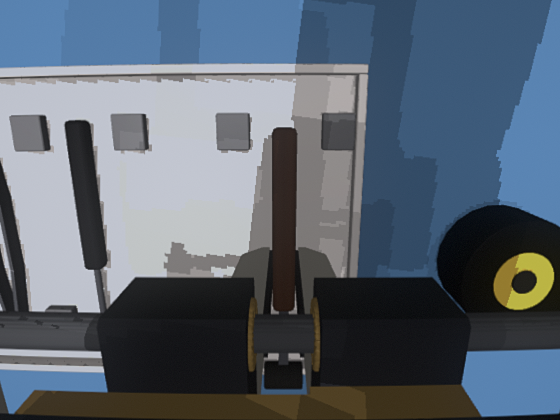

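Request:
drive_tool(xyz=[[2.5,0.1,-0.1],[4.1,0.1,-0.1],[4.1,0.1,-0.1],[4.1,0.1,-0.1]], rot=[[0,0,0],[0,0,0],[0,0,0],[0,0,0]])

```text
clock: 23.52
tcp_pos: [0.5773, 0.0508, 0.0088]
tcp_rot: [0.706, -0.044, 0.706, 0.044]
ft_force: [-0.7, 0.4, -0.7]
opening: 0.0104
```

Request:
drive_tool(xyz=[[0,0,0],[0,0,0],[-4,0,0],[-10,0,0],[-10,0,0],[-10,0,0]], rot=[[0,0,0],[0,0,0],[0,0,0],[0,0,0],[0,0,0],[0,0,0]], grip=3.0)

```text
clock: 24.28
tcp_pos: [0.577, 0.0509, 0.1083]
tcp_rot: [0.706, -0.044, 0.706, 0.044]
ft_force: [-0.9, 0.0, 0.1]
opening: 0.03
```

```bash
python3 -c "
from h import *
s=robot.state();print(s['tcp_pos'],s['ft_force'],tgt([.4755,-.398,.11],.1))"
```

```text
[0.57695672 0.05093214 0.10832486] [-0.90099809  0.02651122  0.05287226] (array([ -0.17, -43.27, -15.7 ]), array([ 1.5,  0. , -0. ]))
```

Request:
drive_tool(xyz=[[0,-6,-2.2],[0,-12,-4.4],[0,-18,-6.6],[0,-24,-8.8],[0,-30,-11],[0,-36,-13.2],[0,-41,-15],[2,-43.2,-15.7],[5,-43.2,-15.7],[5,-43.2,-15.7]], rot=[[0,0,0],[1.5,0,0],[1.5,0,0],[1.5,0,0],[1.5,0,0],[1.5,0,0],[1.5,0,0],[1.5,0,0],[1.5,0,0],[1.5,0,0]])

```text
clock: 25.52
tcp_pos: [0.4739, -0.3963, 0.0548]
tcp_rot: [0.705, -0.033, 0.708, 0.037]
ft_force: [0.2, -1.4, -0.3]
opening: 0.03
```

```bash
python3 -c "
from h import *
snap('wrist','w14');s=robot.state();print(s['tcp_pos'],s['ft_force'],tgt([.4755,-.398,.009],.1))"
```

```text
[ 0.47478234 -0.39667034  0.0569528 ] [-0.25133124  0.39906122  1.66132095] (array([ 4.79, -0.15,  0.07]), array([-0. , -0.1, -0.2]))
```

View pics/w14.png

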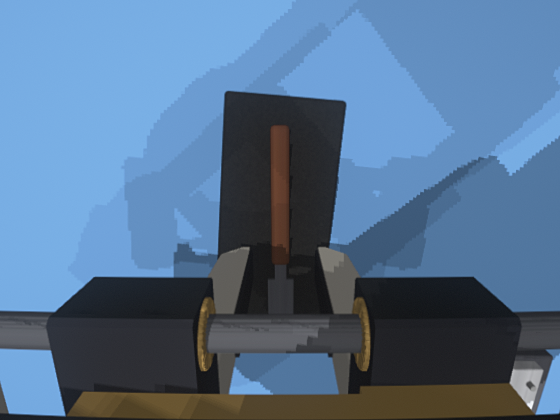

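Request:
drive_tool(xyz=[[2.5,-0.2,0],[4.7,-0.2,0],[4.7,-0.2,0],[4.7,-0.2,0]], rot=[[0,0,0],[0,0,0],[0,0,0],[0,0,0]])

```text
clock: 26.08
tcp_pos: [0.4761, -0.3994, 0.0125]
tcp_rot: [0.706, -0.035, 0.706, 0.035]
ft_force: [-0.4, 0.4, 1.1]
opening: 0.0304
```

Request:
drive_tool(xyz=[[0,0,0],[0,0,0],[0,0,0],[-4,0,0],[-10,0,0],[-10,0,0],[-10,0,0]], rot=[[0,0,0],[0,0,0],[0,0,0],[0,0,0],[0,0,0],[0,0,0],[0,0,0]], grip=0)

```text
clock: 26.95
tcp_pos: [0.4755, -0.3992, 0.1111]
tcp_rot: [0.706, -0.035, 0.706, 0.035]
ft_force: [0.1, -0.3, -1.5]
opening: 0.0103
```

```bash
python3 -c "
from h import *
s=robot.state();print(s['tcp_pos'],s['ft_force'],tgt(lane(.029)+[.05],TH))"
```

```text
[ 0.47554131 -0.39923042  0.11110514] [ 0.07219214 -0.33352832 -1.48186996] (array([ 6.12, 37.9 , 14.73]), array([-1.5, -0. , -0. ]))
```

Request:
drive_tool(xyz=[[0,6,2.3],[0,12,4.6],[0,18,7],[0,24,9.3],[0,30,11.6],[0,36,14],[2.5,37.9,14.7],[6,37.9,14.7],[6,37.9,14.7],[6,37.9,14.7]], rot=[[0,0,0],[-1.5,0,0],[-1.5,0,0],[-1.5,0,0],[-1.5,0,0],[-1.5,0,0],[-1.5,0,0],[-1.5,0,0],[-1.5,0,0],[-1.5,0,0]])

```text
clock: 28.2
tcp_pos: [0.5844, -0.008, 0.0521]
tcp_rot: [0.706, -0.044, 0.706, 0.044]
ft_force: [0.7, -0.1, -0.3]
opening: 0.0103
```

```bash
python3 -c "
from h import *
snap('wrist','w15');s=robot.state();print(s['tcp_pos'],s['ft_force'],tgt(lane(.029)+[.012],TH))"
```

```text
[ 0.58474336 -0.00806022  0.05273127] [-0.1242274  -0.37788209 -0.68329352] (array([ 4.07,  0.06, -0.02]), array([-0.1,  0.1,  0. ]))
```

View pics/w15.png

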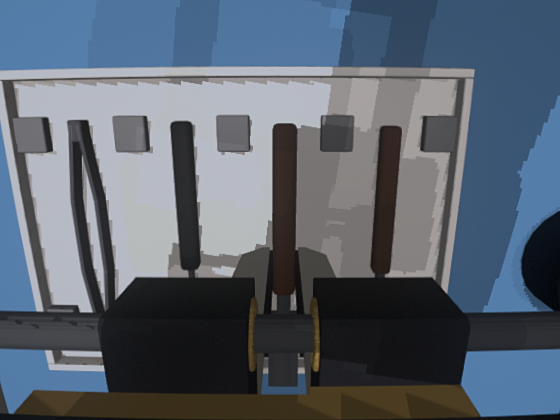

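Request:
drive_tool(xyz=[[2.5,0.1,0],[4.1,0.1,0],[4.1,0.1,0],[4.1,0.1,0]], rot=[[0,0,0],[0,0,0],[0,0,0],[0,0,0]])

```text
clock: 28.75
tcp_pos: [0.5845, -0.0068, 0.0112]
tcp_rot: [0.706, -0.044, 0.705, 0.044]
ft_force: [0.6, -0.1, -1.3]
opening: 0.0109
```

Request:
drive_tool(xyz=[[0,0,0],[0,0,0],[-4,0,0],[-9,0,-1],[-15,-2,-4],[-20,-3,-6],[-20,-3,-6],[-20,-3,-6],[-20,-3,-6]], rot=[[0,0,0],[0,0,0],[0,0,0],[0,0,0],[0,0,0],[0,0,0],[0,0,0],[0,0,0],[0,0,0]], grip=3.0)

```text
clock: 29.88
tcp_pos: [0.5282, -0.0437, 0.2091]
tcp_rot: [0.705, -0.044, 0.706, 0.045]
ft_force: [0.8, -0.0, -0.4]
opening: 0.0299
```

```bash
python3 -c "
from h import *
s=snap('wrist','w16');print(robot.state()['tcp_pos'])
snap('scene','scene9');t=snap('side','side9')
cv2.imwrite('pics/c9.png',cv2.resize(t['frame'][170:310,200:400,::-1],None,fx=4,fy=4,interpolation=3))
cv2.imwrite('pics/w16b.png',cv2.resize(s['frame'][60:300,140:430,::-1],None,fx=2.5,fy=2.5,interpolation=3))"
```

```text
[ 0.52823515 -0.04362954  0.20915211]
```

View pics/w16.png

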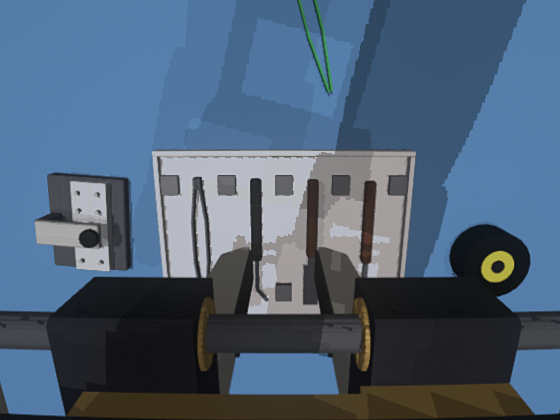

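View pics/c9.png

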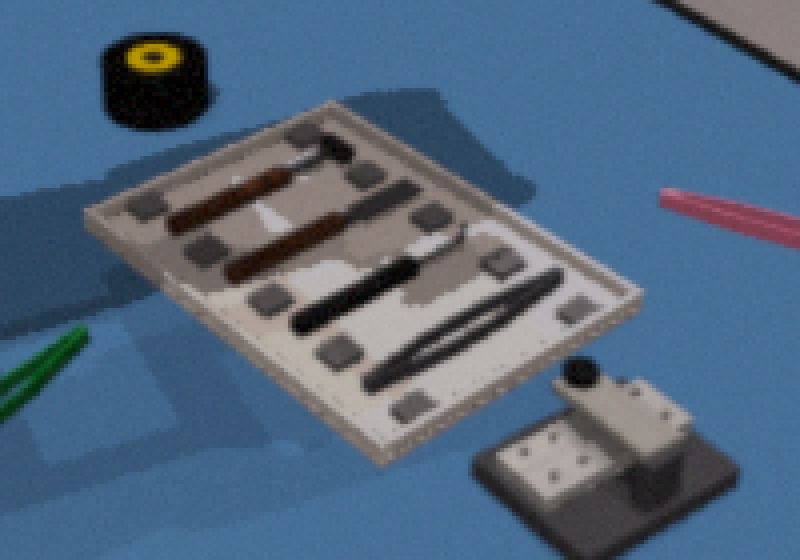

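View pics/w16b.png

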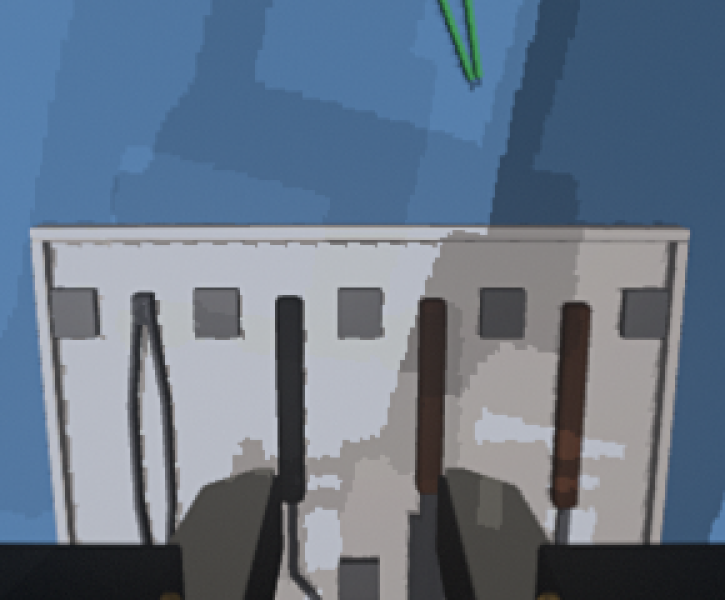

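View pics/scene9.png

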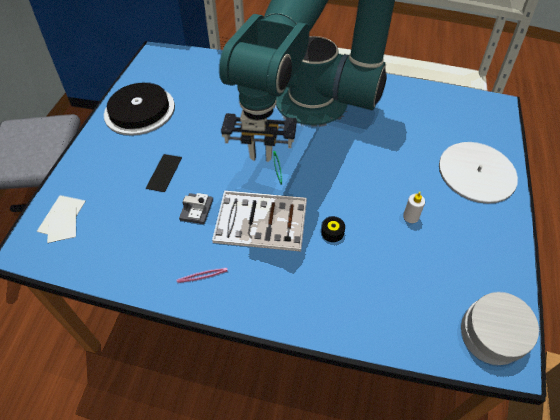

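```bash
python3 - <<'E'
from h import *
s=load('w16'); off=lambda p:(np.array(p)/2.5+[140,60])
print('combs',(totray(C,TH,ray(s,off([(74,312),(217,313),(360,313),(503,313),(645,313)]),.011))*1000).round(1).tolist())
for n,a,b,z in [('forceps tail/mid',(144,294),(152,425),.009),('probe',(289,297),(291,502),.012),('spat',(433,298),(429,493),.012),('roller',(576,303),(565,507),.012)]:
    q=totray(C,TH,ray(s,off([a,b]),z))*1000; print(n,q.round(1).tolist())
E
```

```text
combs [[-60.6, -116.0], [-60.1, -58.0], [-60.1, -0.4], [-60.1, 57.2], [-60.1, 114.9]]
forceps tail/mid [[-67.6, -87.5], [-12.0, -87.5]]
probe [[-66.8, -28.8], [21.3, -29.7]]
spat [[-66.4, 28.8], [17.3, 28.9]]
roller [[-64.4, 86.3], [23.8, 87.1]]
```

All four tools are within about 1 mm of their lane centres, and the tool yaws match the lanes.

```bash
python3 -c "
from h import *
print(robot.job_done())"
```

```text
the job is handed in; nothing more can be done
None
```

The four instruments are now in order from the splicer: forceps, probe, spatula, roller. I swapped probe and forceps, then spatula and roller, parking one tool of each pair on the mat. I handed the job in at about 30 s, well under the 136 s limit.

- **Placement:** In the last wrist picture, each tool lay within about 1 mm of its lane's middle across the lane. Lengthwise, each was within about 2 mm of centre. All were in line with their lanes. The fingers hid part of the tips in that picture, but the side picture shows all four tools between the comb blocks and lying flat.
- **Other things in the scene:** In the scene picture the film roll, the bottle, and the green and pink look-alikes are in the same places as at the start. The gripper stood clear of the tray.
- **Forces:** The highest wrist force in the readings I took was about 6 N, while closing on the first two tools.
- **Small deviation:** The spatula was let go about 3 mm high over the mat, and I later picked it up about 3 mm higher on the handle than before. It still ended up flat.
- **Checks:** No check failed. My first reading of the tray's position, from its corners, was a few millimetres off. I used the comb blocks instead, and they agreed to about 1.5 mm.

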